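Clamp the freshly glued spice box

TASK

The little pine spice box has just been glued: stand it upright and square on the wooden bed of the pump clamp, in the middle of the bed's width between the jaws, and let it go. Then squeeze and release the clamp's blue trigger levers again and again - never pushing the jaw itself by hand - until the orange spring pad has come up to the box and presses it against the red fixed jaw with the pad's spring about half pushed in, snug but not crushed. Finish while still squeezing both trigger levers so that this pressure stays on, and leave the cup, grinder, canister and cutlery drainer where they stand.

Things in the scene. Friction and masses are not known exactly. Their poses are not given: they have to be found in the camera images.
- spice_box: Loose open-topped pine box (walls 6 mm, dark glue lines on the two sides across x), 46 mm along its x, 56 mm along its y, 45 mm high, about 0.12 kg; origin at the centre of its underside, z up. Starts standing upright on the shelf. Either pair of sides may face the jaws.
- clamp: Pump clamp screwed to the shelf. Base plank 90 mm along x, 262 mm along y, 12 mm thick; origin at the centre of the plank's underside, z up, y runs from the fixed jaw (-y end) to the trigger (+y end). A grey housing (x -19 to 19, y 46 to 110, top at z 70 mm) carries the trigger levers; a toothed steel bar (z 34 to 49 mm) slides through it along y.
- fixed_jaw: Red fixed jaw of the clamp, a plate 56 mm wide standing on the plank's -y end; its clamping face is at y = -110 mm in the clamp's frame, its top at z 62 mm. Origin and axes are the clamp's.
- bed (a point): Point on top of the plank (12 mm above the shelf), on the clamp's middle line, 34 mm from the fixed jaw's face: with the box's underside centre here and its 56 mm length along the clamp, 6 mm of room remains to the fixed jaw. Axes as the clamp's.
- jaw: Moving jaw: toothed bar with a red plate 46 mm wide, z 21 to 57 mm; origin in the middle of the plate's front, axes as the clamp's. Starts 0 to 30 mm from its rearmost place; pumping moves it towards the fixed jaw (-y). A 3 N brake keeps it where it is; with the trigger let go at most 3 N stay on the box. Pushing it with the fingers is not allowed.
- pad: Orange pad, 44 x 36 mm, 8 mm thick, on springs before the moving jaw; origin in the middle of its pressing face, axes as the clamp's. Unpressed it lies at y = -22 mm in the jaw's frame; it yields 14 mm (to -8 mm) at 1.2 N/mm, then stops hard. Its face starts 91 to 121 mm from the fixed jaw's. Right pressure on the box: 6 to 25 N (5 mm pushed in or more); over 30 N breaks it.
- trigger_grip (a point): Point midway between the two blue trigger bars, 115 mm above the shelf, 78 mm along +y from the clamp's origin, axes as the clamp's. The bars are 10 mm thick, 46 mm long along the clamp's x, at this height, one on either side along its y: 63 mm over their outsides when released, 41 mm fully squeezed. Free all round; the housing top is 45 mm below.
- lever_front: Blue trigger lever on the fixed jaw's side; origin at its pivot 50 mm above the shelf. The two levers are linked and move equally and oppositely: pinch both bars from above along the clamp's y and the middle stays still.
- lever_rear: Blue trigger lever on the side away from the fixed jaw; origin at its pivot, 50 mm above the shelf. Grip force on each bar = trigger spring + 3 N brake + pressure of the pad on the box, so a grip of about 17 N ends at about 10 N on the box.
- trigger (a joint): Squeeze of the trigger in m: 0 released, 0.022 fully squeezed (closing of the two bars together). A spring opens it (3 N on each bar at first, 5 N fully in). Squeezing takes the jaw forward by the same distance less up to 9 mm lost motion (9 mm ratchet teeth): 13 to 22 mm a full pump, 2 to 5 pumps in all. Let it out fully between pumps.
- cup: Yellow plastic cup, 76 mm across, 95 mm high; bystander. Origin at the centre of its underside.
- grinder: Glass and steel pepper grinder, 54 mm across, 142 mm high; bystander. Origin at the centre of its underside.
- canister: White enamel canister with blue lid, 108 mm across, 151 mm high; bystander. Origin at the centre of its underside.
- drainer: Blue plastic cutlery drainer 100 x 130 x 120 mm with two steel forks in it, 200 mm high in all; bystander. Origin at the centre of its underside.
There are look-alikes about, which are no part of the job. Several things have the shape of the spice_box; the one meant has the colours described above.

How it is judged:
On the way, in this order (a step that is already met when the one before it is completed fails the run):
1. the box stands upright, square and let go on the clamp's bed between the jaws, the pad not yet touching it (z of spice_box in the frame of clamp between 0.007 and 0.016 m and x of spice_box in the frame of clamp between -0.015 and 0.015 m and angle between spice_box's own z axis and vertical below 0.1 rad and (angle between the y axis of spice_box and the y axis of clamp, either way round below 0.15 rad or angle between the x axis of spice_box and the y axis of clamp, either way round below 0.15 rad) and contact force between each of the fingers, pad and spice_box below 0.3 N and y of spice_box in the frame of clamp between -0.1 and -0.03 m), for 0.2 s.
2. squeezing both trigger levers has brought the pad against the box (contact force between the fingers and lever_front above 1 N and contact force between the fingers and lever_rear above 1 N and contact force between pad and spice_box above 1 N), for 0.1 s.
At the end, for the whole second after the job is handed in: Box upright (0.1 rad), square (0.15 rad), on the bed within 15 mm of its middle line, untouched by the fingers, pressed by the pad with 6 to 25 N and on the fixed jaw with over 4 N, while the fingers squeeze both levers (over 1 N each, trigger in over 2 mm) (contact force between the fingers and lever_front above 1 N and contact force between the fingers and lever_rear above 1 N and z of spice_box in the frame of clamp between 0.007 and 0.016 m and x of spice_box in the frame of clamp between -0.015 and 0.015 m and angle between spice_box's own z axis and vertical below 0.1 rad and (angle between the y axis of spice_box and the y axis of clamp, either way round below 0.15 rad or angle between the x axis of spice_box and the y axis of clamp, either way round below 0.15 rad) and contact force between the fingers and spice_box below 0.3 N and contact force between pad and spice_box between 6 and 25 N and contact force between fixed_jaw and spice_box above 4 N and value of joint trigger above 0.002 m and linear speed of spice_box below 0.01 m/s); the arm keeps its last pose, push and grip.
It fails at once if the pad crushes the box (over 30 N) (contact force between pad and spice_box above 30 N).
It fails at once if the fingers push the moving jaw, its bar or pad (over 4 N) (contact force between the fingers and jaw above 4 N).
It fails at once if the cup, grinder, canister or drainer is moved by more than 30 mm (distance of any of cup, grinder, canister, drainer from where it was at the start of the episode above 0.03 m).
It also fails if it takes over 59 s, if anything falls off the work surface, if the arm or the gripper's body presses on something with over 40 N, if the wrist force passes 120 N, or if a joint passes its speed limit or range.

ROBOT

A 6-joint arm with a two-finger parallel gripper is mounted at the origin on the work surface. World frame = base frame: x ahead of the robot, y to its left, z up, the work surface at z = 0. Lengths are in m, angles in rad, forces in N, time in s.
With the tool pointing down it reaches from about 0.25 to 0.775 m from the base axis. Payload 4 kg.
Tool frame: the origin (TCP) lies midway between the tips of the shut fingers; the grasp point (between the pads) lies 19 mm behind it (robot.grasp_offset is the distance from the TCP to the grasp point, in m); z points along the fingers, y is the direction in which the jaws open and shut (so a half turn about z gives the same grasp; the last joint's range is limited). The gripper opens to 94 mm and grips with 3 to 60 N. Pads are 16 mm wide; open, the fingers measure 119 mm over their backs; the gripper's body (75 mm by 177 mm) begins 78 mm behind the grasp point.
Start: joints at [1.191, 0.087, 1.371, -0, 1.684, -0.103], TCP at [0.15, 0.529, 0.206] pointing down, gripper open.
Joint ranges: [-3.1, 3.1], [-0.76, 2.03], [0.27, 2.55], [-1.08, 4.22], [0.17, 2.65], [-2.57, 2.57]. Speed limits (rad/s): [2.79, 2.79, 3.14, 3.14, 3.14, 3.14].

INTERFACE

Orientations are given as [roll, pitch, yaw] about the fixed x, y, z axes, in that order (R = Rz(yaw) Ry(pitch) Rx(roll)).
In Python, from bench import status, viewer, order, robot gives the robot as it stands. The module is installed in compiled form; this text tells all that it offers.
- The arm moves only by the tool move_arm, never from a script. Its argument "targets" is a list of rows, each a list of 3 entries, a list of its own where there are three numbers: the shift along the tool's x, y, z in mm, then the turn, a rotation vector about the tool's x, y, z in degrees, then the opening, from -1 (shut) to 1 (fully open). A call has 1 to 20 rows; each row is the pose to reach, as a shift and turn from the pose commanded when the call began, along the tool's axes at that moment; what a row does not reach only later rows make up. A row lasts 1/8 s, in which the tool goes at most 62.5 mm and 10.7 degrees, less where a joint would pass 70% of its speed; a pose out of reach is approached as far as the arm can. A call with a gripper value outside its range is refused whole. The fingers move at their own pace and stop on an object; the grip force is fixed at half the most. Time passes only in rows, so rows that repeat a pose let the fingers close. It gives the time, the measured TCP pose, the force and the opening at its end, in the units of the state.
- status.get_obs(): the state, without advancing time (a new reading comes with each control period).
- viewer.snapshot(name): name is "side" or "top" or "wrist"; returns the picture (400x640x3 uint8, red, green, blue); there is no depth.
- viewer.camera_model(name): a dict with "K" (3x3 intrinsics, pixels), "xyz" and "attitude" of the camera in the world; the wrist camera has in their place "T_tool_cam" (4x4, takes a point from camera to tool coordinates, whose origin is the TCP and whose axes are the flange's). Camera axes: x right, y up, looking along -z (the intrinsics and any distortion apply to the point x, -y, -z); pixel columns grow to the right and rows downward; lengths in m; the calibration is good to about 2 mm. A picture is of the moment at which its call begins: read the wrist's pose just before it. camera_model takes no time and is no camera call.
- order.close_job(): hands the job in, once; it reports no verdict.
The state is a dict: "time": time; "joint_positions": joint angles; "qvel": joint speeds; "joint_torque": joint torques, N m; "tool_pos": TCP position; "ee_rot": TCP orientation; "wrist_force": force on the tool from outside, world axes, zero at the start; "wrist_torque": the same for the moment, N m; "width": finger opening in m.
Only numpy, scipy, OpenCV 4.12 (cv2) and the standard library are available. Lean on these libraries where they do the work, as an engineer would, in place of code of your own. Each camera call takes 0.05 s, during which the arm holds its last target. There are 200 camera calls.

## Working session

There is one attempt and no reset: what is moved stays moved. The work goes in short steps, Python scripts to look and compute and a tool call to move; the robot and the scene stay as the last step left them, time stands still between calls to the robot, and variables do not carry over. Pictures are saved under pics/ and viewed, about 8 in all and at most 12, crops included, and the job is handed in when it is done.

Besides the shell and the picture viewer there is one more tool, called after "Call:" in YAML: its name, and indented under it one key for each argument. move_arm: Moves the arm, as the interface text tells. Its arguments: {"type":"object","properties":{"targets":{"type":"array"}},"required":["targets"]}

```bash
mkdir -p pics; cat > h.py <<'E'
import numpy as np, cv2
from scipy.spatial.transform import Rotation as R
from bench import status, viewer, order, robot
def snap(n,f):
    o=status.get_obs(); im=viewer.snapshot(n); cv2.imwrite(f,im[:,:,::-1]); return o,im
def cam(n,o=None):
    m=viewer.camera_model(n); K=np.array(m["K"])
    if n=="wrist":
        T=np.array(m["T_tool_cam"]); A=R.from_euler('xyz',o["ee_rot"]).as_matrix() if np.size(o["ee_rot"])==3 else np.array(o["ee_rot"])
        return K,A@T[:3,:3],A@T[:3,3]+np.array(o["tool_pos"])
    a=np.array(m["attitude"]); A=R.from_euler('xyz',a).as_matrix() if a.size==3 else a
    return K,A,np.array(m["xyz"])
def ray(c,uv):
    K,A,p=c; d=np.linalg.inv(K)@np.array([uv[0],uv[1],1.]); return p,A@(d*[1,-1,-1])
def onz(c,uv,z):
    p,d=ray(c,uv); return p+d*(z-p[2])/d[2]
def proj(c,X):
    K,A,p=c; q=A.T@(np.array(X)-p); q=q*[1,-1,-1]; u=K@q; return u[:2]/u[2]
E
python3 - <<'E'
from h import *
for n in("side","top","wrist"):
    o,im=snap(n,f"pics/{n}0.png"); print(n,viewer.camera_model(n))
print(o)
E
```

```text
side {'K': array([[384.7533336 ,   0.        , 321.24255515],
       [  0.        , 384.7533336 , 195.25376363],
       [  0.        ,   0.        ,   1.        ]]), 'xyz': array([0.42668128, 0.74277017, 0.8127972 ]), 'attitude': array([ 0.79716204,  0.00351614, -2.92569511])}
top {'K': array([[454.87811944,   0.        , 323.02895498],
       [  0.        , 454.87811944, 200.0320279 ],
       [  0.        ,   0.        ,   1.        ]]), 'xyz': array([0.49985583, 0.03876928, 1.51761184]), 'attitude': array([ 0.06479779,  0.00411436, -1.55327951])}
wrist {'K': array([[279.23661255,   0.        , 321.48884198],
       [  0.        , 279.23661255, 197.68483001],
       [  0.        ,   0.        ,   1.        ]]), 'T_tool_cam': array([[ 8.11248945e-04,  9.72489489e-01,  2.32945348e-01,
         6.62579288e-02],
       [ 9.99999494e-01, -6.50459930e-04, -7.67060132e-04,
        -9.26363703e-05],
       [-5.94436302e-04,  2.32945852e-01, -9.72489525e-01,
        -1.79762294e-01],
       [ 0.00000000e+00,  0.00000000e+00,  0.00000000e+00,
         1.00000000e+00]])}
{'time': 0.1, 'joint_positions': array([ 1.19087378e+00,  8.78853124e-02,  1.37210063e+00,  1.93132106e-06,
        1.68361787e+00, -1.03076242e-01]), 'qvel': array([ 0.00115372, -0.00225392, -0.00490541, -0.00115381,  0.00014864,
        0.00048518]), 'joint_torque': array([ 2.16519642e-03, -3.41250730e+01, -3.03301513e+01,  7.19288550e-02,
        3.04484298e-02, -1.09458904e-04]), 'tool_pos': array([0.15013186, 0.52859081, 0.2044202 ]), 'ee_rot': array([-3.13959236e+00, -2.08845276e-04,  2.86474635e+00]), 'wrist_force': array([-0.465089  , -0.31940391, -0.65967751]), 'wrist_torque': array([-0.0030093 ,  0.02972517,  0.00382798]), 'width': 0.09429754626976627}
```

View pics/top0.png

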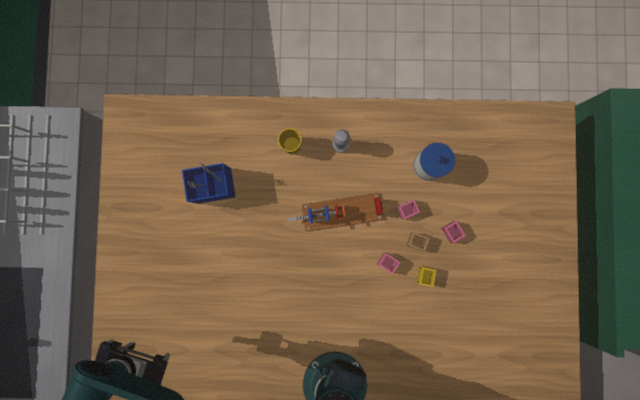

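View pics/side0.png

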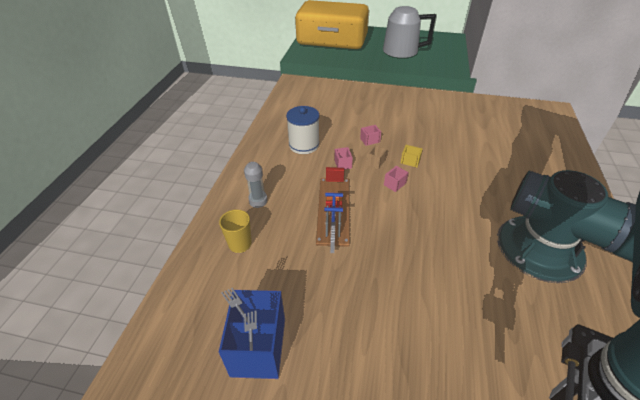

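Top view: box-shaped candidates are three pink ones at (409,210), (453,231) and (389,262), a yellow one at (428,277), and a pine-coloured one at (419,241). The pine one fits the description. The clamp runs from its red jaw at (379,205) to the trigger at about (318,214). The next crop should confirm the box.

```bash
python3 - <<'E'
from h import *
im=cv2.imread("pics/top0.png"); c=im[185:295,280:475]
cv2.imwrite("pics/crop1.png",cv2.resize(c,None,fx=4,fy=4,interpolation=cv2.INTER_CUBIC))
C=cam("top")
for n,uv,z in [("box",(419,241),.045),("jawtop",(379,205),.06),("cup",(290,141),.095),("grinder",(342,137),.14),("canister",(437,158),.15),("drainer",(208,183),.12),("plankcorners",(302,208),.012),("",(380,193),.012),("",(385,218),.012),("",(306,231),.012),("trig",(318,214),.115)]:
    print(n,onz(C,uv,z).round(4))
E
```

```text
box [ 0.4683 -0.265   0.045 ]
jawtop [ 0.5815 -0.1333  0.06  ]
cup [0.7773 0.1539 0.095 ]
grinder [ 0.7835 -0.0087  0.14  ]
canister [ 0.722  -0.2969  0.15  ]
drainer [0.637  0.4024 0.12  ]
plankcorners [0.5698 0.1159 0.012 ]
 [ 0.6241 -0.1419  0.012 ]
 [ 0.5414 -0.1593  0.012 ]
 [0.494  0.1011 0.012 ]
trig [0.5473 0.0609 0.115 ]
```

View pics/crop1.png

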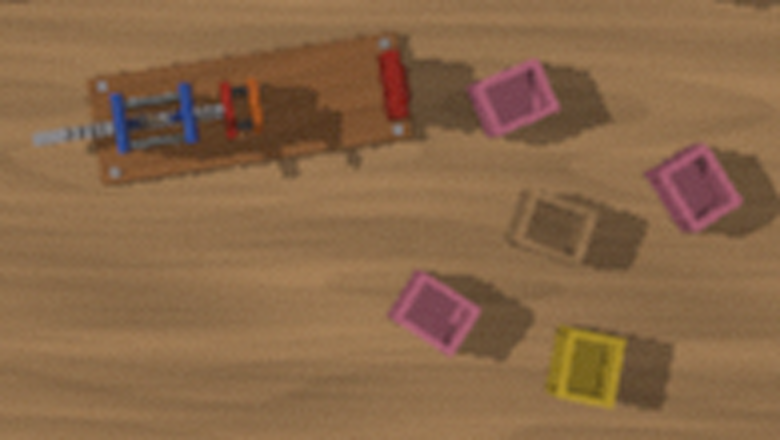

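The crop shows the pine box at about (418,242), surrounded by pink and yellow look-alikes. The clamp's +y axis is turned about 11° and its jaw end is at world -y. I'm moving the wrist camera over both.

Call:
move_arm:
  targets:
    - [[-150,-160,-60],[0,0,18],1]
    - [[-517,-539,-66],[0,0,63],1]
    - [[-517,-539,-66],[0,0,63],1]
    - [[-517,-539,-66],[0,0,63],1]
    - [[-517,-539,-66],[0,0,63],1]
    - [[-517,-539,-66],[0,0,63],1]
    - [[-517,-539,-66],[0,0,63],1]
    - [[-517,-539,-66],[0,0,63],1]
    - [[-517,-539,-66],[0,0,63],1]
    - [[-517,-539,-66],[0,0,63],1]
    - [[-517,-539,-66],[0,0,63],1]
    - [[-517,-539,-66],[0,0,63],1]
    - [[-517,-539,-66],[0,0,63],1]
    - [[-517,-539,-66],[0,0,63],1]
    - [[-517,-539,-66],[0,0,63],1]
    - [[-517,-539,-66],[0,0,63],1]

```text
time: 2.15
tool_pos: [0.5, -0.1294, 0.272]
ee_rot: [3.141, 0.0, 1.767]
wrist_force: [0.7, 0.3, 0.8]
width: 0.0939
```

```bash
python3 - <<'E'
from h import *
o,im=snap("wrist","pics/w1.png"); print(o['time'],o['tool_pos'],o['ee_rot'],o['joint_positions'])
np.save("o1.npy",o,allow_pickle=True)
C=cam("wrist",o)
for X in [(.468,-.265,.045),(.58,-.133,.06),(.547,.061,.115)]: print(proj(C,X))
E
```

```text
2.15 [ 0.50003799 -0.12942027  0.27204335] [3.14061737e+00 3.86811551e-04 1.76714885e+00] [-3.63194033e-01  8.08043461e-03  1.32251414e+00  1.95421363e-04
  1.80996621e+00 -5.59500356e-01]
[283.97042574 256.93749508]
[374.76232771 192.3586462 ]
[397.57592433  25.48490796]
```

View pics/w1.png

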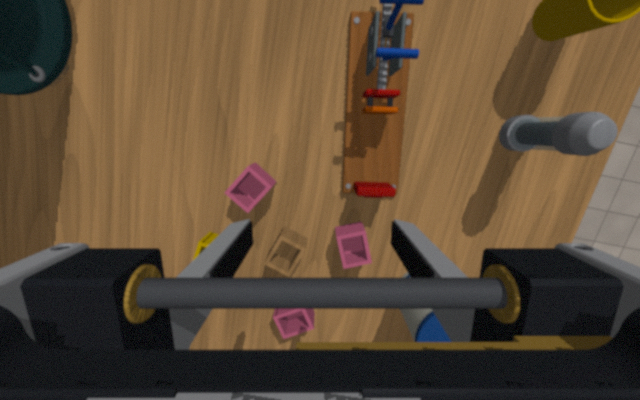

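The wrist view shows the pine box at (287,253), the red fixed jaw at (375,189), the orange pad at (381,110) and the levers at (400,53). My projections agree with these. Next I'll enlarge the box and clamp to read corners.

```bash
python3 - <<'E'
from h import *
im=cv2.imread("pics/w1.png")
a=cv2.resize(im[215:290,250:325],None,fx=7,fy=7,interpolation=cv2.INTER_CUBIC)
b=cv2.resize(im[0:200,335:425],None,fx=3,fy=3,interpolation=cv2.INTER_CUBIC)
c=np.zeros((600,800,3),np.uint8); c[:525,:525]=a; c[:600,530:800]=b
cv2.imwrite("pics/crop2.png",c)
E
```

```text
(no output)
```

View pics/crop2.png

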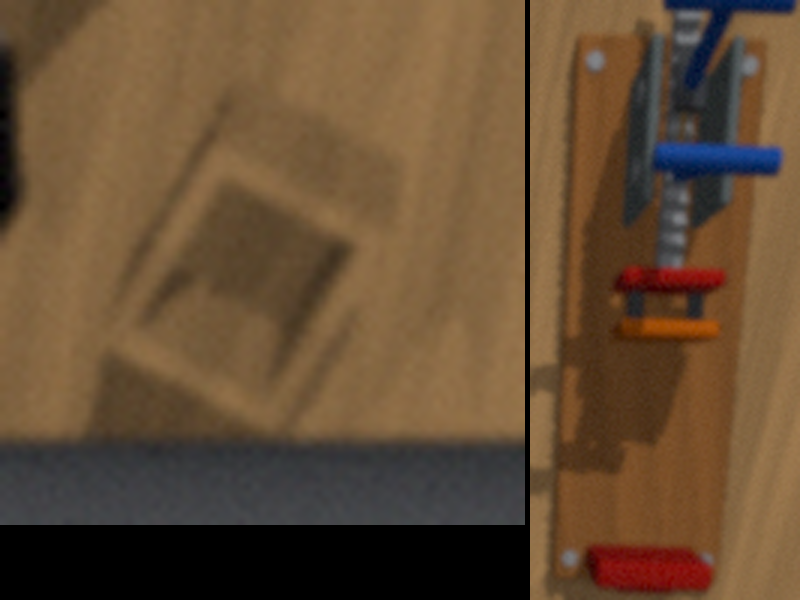

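```bash
cat > m.py <<'E'
from h import *
o=np.load("o1.npy",allow_pickle=True).item(); C=cam("wrist",o)
b=np.array([onz(C,(u/7+250,v/7+215),.045)[:2] for u,v in[(222,155),(372,238),(280,428),(112,342)]])
print("box",b.round(4),b.mean(0)); e=np.roll(b,-1,0)-b; print(np.linalg.norm(e,axis=1),np.degrees(np.arctan2(e[:,1],e[:,0])))
f=lambda u,v,z:onz(C,((u-530)/3+335,v/3),z)[:2]
p=np.array([f(*q,.012) for q in[(580,38),(765,40),(719,575),(556,575)]])
s=np.array([f(*q,.012) for q in[(595,61),(751,65),(707,560),(570,558)]])
for q in(p,s):
  e=np.roll(q,-1,0)-q; print("clamp",q.round(4).tolist(),q.mean(0),np.linalg.norm(e,axis=1),np.degrees(np.arctan2(e[:,1],e[:,0])))
print("padtop",f(617,325,.057),f(720,328,.057))
print("lever front",f(652,155,.115),f(780,158,.115))
E
python3 m.py
```

```text
box [[ 0.4591 -0.2329]
 [ 0.4952 -0.2459]
 [ 0.483  -0.2961]
 [ 0.442  -0.2823]] [ 0.46982787 -0.26427823]
[0.0383954  0.05167395 0.04325902 0.0522761 ] [ -19.72413279 -103.67139761  161.4505553    70.92710738]
clamp [[0.4981, 0.1021], [0.5829, 0.1183], [0.6278, -0.133], [0.5419, -0.1502]] [ 0.56267628 -0.01568275] [0.08632588 0.25530304 0.08758618 0.25607417] [  10.78257044  -79.86903357 -168.72428781   99.85163984]
clamp [[0.5071, 0.0942], [0.5793, 0.1069], [0.6194, -0.1263], [0.5473, -0.1396]] [ 0.5632545  -0.01620014] [0.0732922  0.2367026  0.07333606 0.23722348] [  10.01995557  -80.24389    -169.57323961   99.74654304]
padtop [ 0.53863827 -0.02347195] [ 0.58446553 -0.01562832]
lever front [0.52997887 0.03120871] [0.57640944 0.03947557]
```

Call:
move_arm:
  targets:
    - [[-126,-56,60],[0,0,14],0.45]
    - [[-126,-56,120],[0,0,29],0.45]
    - [[-126,-56,152],[0,0,29],0.45]
    - [[-126,-56,152],[0,0,29],0.45]
    - [[-126,-56,152],[0,0,29],0.45]
    - [[-126,-56,152],[0,0,29],0.45]

```text
time: 2.95
tool_pos: [0.4708, -0.2649, 0.1213]
ee_rot: [3.139, 0.0, 1.26]
wrist_force: [-0.8, 0.2, 0.1]
width: 0.0677
```

```bash
python3 - <<'E'
from h import *
o,im=snap("wrist","pics/w2.png"); print(o['time'],o['tool_pos'],o['ee_rot'],o['width'])
np.save("o2.npy",o,allow_pickle=True)
a=im[130:300,200:440,::-1]; cv2.imwrite("pics/w2c.png",cv2.resize(a,None,fx=3.3,fy=3.3,interpolation=cv2.INTER_CUBIC))
E
```

```text
2.95 [ 0.47075815 -0.26486106  0.12129147] [3.13881962e+00 4.07623601e-04 1.26005338e+00] 0.06765466390928553
```

View pics/w2c.png

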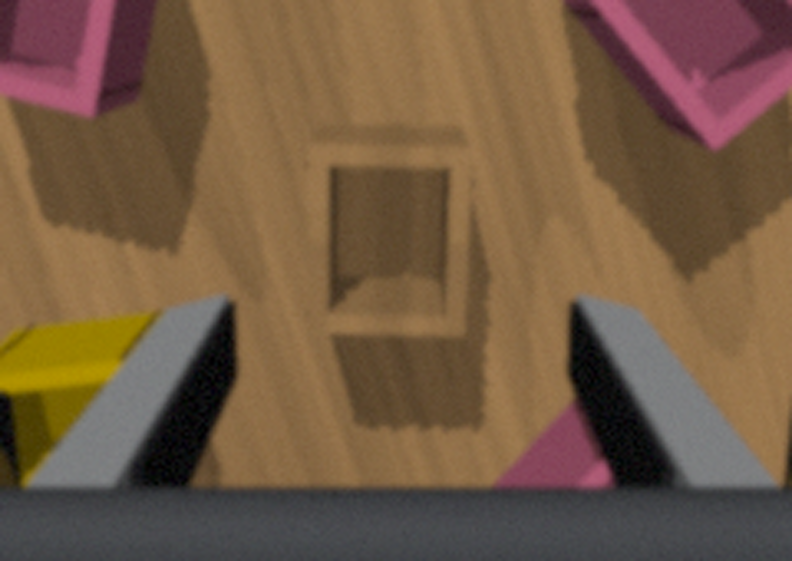

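The box is squared between the fingers: its rim centre is at about crop (391,239), which is px (318.5,202.4). Now the exact offset from the tool.

```bash
python3 - <<'E'
from h import *
o=np.load("o2.npy",allow_pickle=True).item(); C=cam("wrist",o)
A=R.from_euler('xyz',o["ee_rot"]).as_matrix()
b=np.array([onz(C,(u/3.3+200,v/3.3+130),.045) for u,v in[(312,145),(468,145),(468,335),(328,335)]])
print(((b-o['tool_pos'])@A*1000).round(1), (((b.mean(0)-o['tool_pos'])@A)*1000).round(1), b.mean(0))
E
```

```text
[[ 28.5 -24.   76.2]
 [ 28.5  19.7  76.3]
 [-27.8  20.7  76.4]
 [-27.8 -20.5  76.2]] [ 0.3 -1.  76.3] [ 0.47009574 -0.2643415   0.045     ]
```

Call:
move_arm:
  targets:
    - [[0,-1,55],[0,0,0],0.45]
    - [[0,-1,90],[0,0,0],0.45]
    - [[0,-1,107],[0,0,0],0.45]
    - [[0,-1,107],[0,0,0],0.45]
    - [[0,-1,107],[0,0,0],-1]
    - [[0,-1,107],[0,0,0],-1]
    - [[0,-1,107],[0,0,0],-1]
    - [[0,-1,107],[0,0,0],-1]
    - [[0,-1,107],[0,0,0],-1]

```text
time: 4.12
tool_pos: [0.4695, -0.2654, 0.014]
ee_rot: [3.139, 0.001, 1.259]
wrist_force: [-0.4, 0.1, 6.3]
width: 0.0459
```

Call:
move_arm:
  targets:
    - [[0,0,-60],[0,0,0],-1]
    - [[0,0,-110],[0,0,0],-1]
    - [[40,10,-140],[0,0,-7],-1]
    - [[100,24,-140],[0,0,-14],-1]
    - [[160,38,-140],[0,0,-22],-1]
    - [[201,47,-120],[0,0,-28],-1]
    - [[201,47,-76],[0,0,-28],-1]
    - [[201,47,-76],[0,0,-28],-1]
    - [[201,47,-76],[0,0,-28],-1]
    - [[201,47,-76],[0,0,-28],-1]

```text
time: 5.38
tool_pos: [0.5764, -0.0889, 0.091]
ee_rot: [3.138, 0.002, 1.747]
wrist_force: [0.3, -0.2, -0.4]
width: 0.0456
```

```bash
python3 - <<'E'
from h import *
o,im=snap("wrist","pics/w3.png"); print(o['time'],o['tool_pos'],o['ee_rot'],o['width'])
np.save("o3.npy",o,allow_pickle=True)
a=im[0:300,160:480,::-1]; cv2.imwrite("pics/w3c.png",cv2.resize(a,None,fx=2,fy=2,interpolation=cv2.INTER_CUBIC))
E
```

```text
5.375 [ 0.57641388 -0.0889279   0.09095502] [3.13771373e+00 1.63871009e-03 1.74657949e+00] 0.04559327568384867
```

View pics/w3c.png

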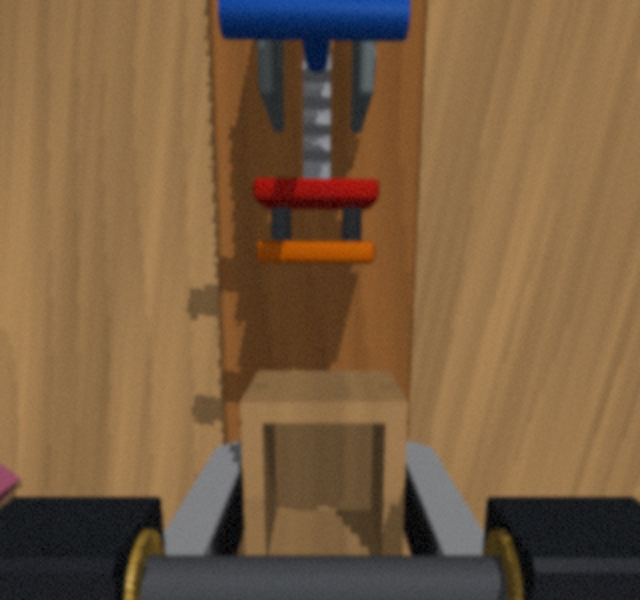

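Pad, bar and plank centre are at crop u≈317 and the box centre at about 324, so the box is about 3 mm off in tool y. It is parallel to the clamp. I'll correct, lower and release.

Call:
move_arm:
  targets:
    - [[0,-3,30],[0,0,0],-1]
    - [[0,-3,50],[0,0,0],-1]
    - [[0,-3,60],[0,0,0],-1]
    - [[0,-3,64],[0,0,0],-1]
    - [[0,-3,64],[0,0,0],-1]
    - [[0,-3,64],[0,0,0],-1]

```text
time: 6.18
tool_pos: [0.5733, -0.0888, 0.026]
ee_rot: [3.139, 0.001, 1.748]
wrist_force: [-0.7, 0.4, 2.6]
width: 0.0457
```

Now release slowly, wait briefly, then lift.

Call:
move_arm:
  targets:
    - [[0,0,0],[0,0,0],0.45]
    - [[0,0,0],[0,0,0],0.45]
    - [[0,0,0],[0,0,0],0.45]
    - [[0,0,0],[0,0,0],0.45]
    - [[0,0,-40],[0,0,0],0.45]
    - [[0,0,-90],[0,0,0],0.45]
    - [[0,0,-150],[0,0,0],0.8]
    - [[0,0,-160],[0,0,0],0.8]
    - [[0,0,-160],[0,0,0],0.8]

```text
time: 7.3
tool_pos: [0.5725, -0.0885, 0.185]
ee_rot: [3.14, 0.001, 1.748]
wrist_force: [-0.2, 0.8, -0.5]
width: 0.0845
```

```bash
python3 - <<'E'
from h import *
o,im=snap("wrist","pics/w4.png"); print(o['time'],o['tool_pos'],o['ee_rot'],o['width'])
np.save("o4.npy",o,allow_pickle=True)
a=im[20:270,210:430,::-1]; cv2.imwrite("pics/w4c.png",cv2.resize(a,None,fx=2.4,fy=2.4,interpolation=cv2.INTER_CUBIC))
E
```

```text
7.3 [ 0.57251401 -0.0885052   0.18498903] [3.14016450e+00 5.42219577e-04 1.74781577e+00] 0.08448033433458349
```

View pics/w4c.png

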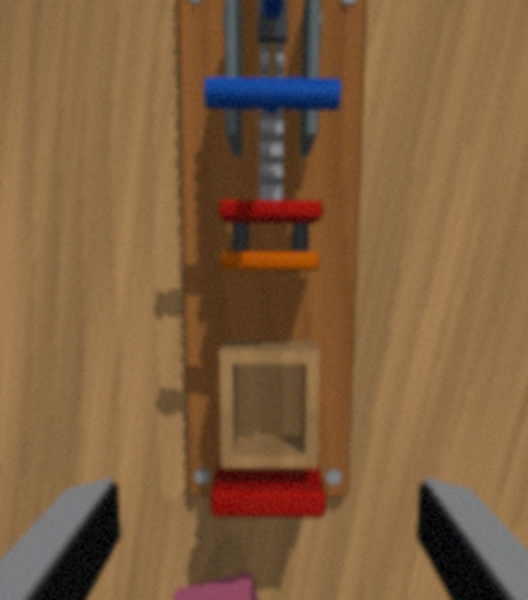

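The box stands square and centred at crop (269,408), with the red jaw at (268,490), the pad at (270,260) and the front lever bar at (272,92), all in line. Next, the trigger grip point.

```bash
python3 - <<'E'
from h import *
o=np.load("o4.npy",allow_pickle=True).item(); C=cam("wrist",o)
f=lambda u,v,z:onz(C,(u/2.4+210,v/2.4+20),z)
A=R.from_euler('xyz',o["ee_rot"]).as_matrix()
y=np.array([-np.sin(.177),np.cos(.177),0]); x=np.array([y[1],-y[0],0])
bar=f(272,92,.118); g=bar+.0265*y
c=np.array([.563,-.016,0]); cl=lambda p:((p-c)@np.c_[x,y]*1000).round(1)
print("bar",bar,"clamp",cl(bar),"grip",g,"pad front-top",cl(f(270,269,.057)),"box rear/front rim",cl(f(269,348,.057)),cl(f(269,470,.057)),"jaw top front/back",cl(f(268,488,.062)),cl(f(268,512,.062)))
print("tool shift",((g-o['tool_pos'])@A*1000).round(1),o['joint_positions'].round(2))
E
```

```text
bar [0.55301654 0.03394153 0.118     ] clamp [-1.  50.9] grip [0.54835049 0.06002751 0.118     ] pad front-top [-1.3 -7.6] box rear/front rim [ -1.7 -42.9] [  -1.6 -101.4] jaw top front/back [  -2.1 -108.8] [  -2.1 -120.9]
tool shift [150.5   2.3  66.9] [-0.25  0.16  1.33  0.    1.65 -0.43]
```

Call:
move_arm:
  targets:
    - [[60,2,0],[0,0,-10],1]
    - [[120,2,0],[0,0,-20],1]
    - [[150,2,0],[0,0,-30],1]
    - [[150,2,0],[0,0,-40],1]
    - [[150,2,0],[0,0,-50],1]
    - [[150,2,0],[0,0,-60],1]
    - [[150,2,0],[0,0,-70],1]
    - [[150,2,0],[0,0,-80],1]
    - [[150,2,0],[0,0,-90],1]
    - [[150,2,0],[0,0,-90],1]
    - [[150,2,40],[0,0,-90],1]
    - [[150,2,70],[0,0,-90],1]
    - [[150,2,89],[0,0,-90],1]
    - [[150,2,89],[0,0,-90],1]
    - [[150,2,89],[0,0,-90],1]

```text
time: 9.22
tool_pos: [0.5486, 0.0596, 0.0966]
ee_rot: [-3.141, 0.002, -2.965]
wrist_force: [0.5, 0.3, -0.3]
width: 0.0942
```

```bash
python3 - <<'E'
from h import *
o,im=snap("wrist","pics/w5.png"); print(o['time'],o['tool_pos'],o['ee_rot'],o['width'],o['wrist_force'])
np.save("o5.npy",o,allow_pickle=True)
E
```

```text
9.225 [0.54855215 0.05956848 0.09655457] [-3.14136997e+00  1.87238555e-03 -2.96525473e+00] 0.0941549412052601 [ 0.48889718  0.30838881 -0.2955492 ]
```

View pics/w5.png

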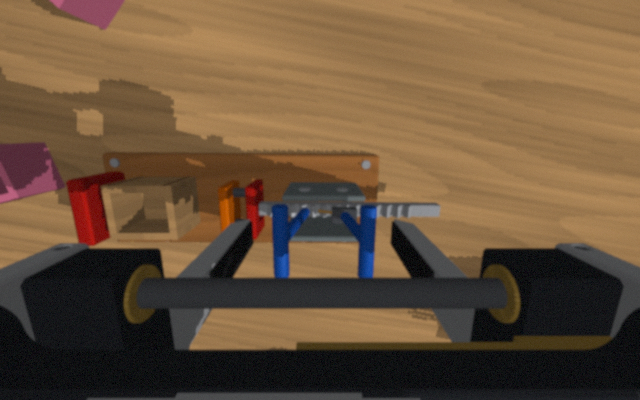

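Both bars at (281,240) and (367,240) lie between the fingers, and the pad at (230,205) and box at (150,205) are in view, so I can track pad travel by its orange mask. First pump.

Call:
move_arm:
  targets:
    - [[0,0,0],[0,0,0],0.4]
    - [[0,0,0],[0,0,0],0.3]
    - [[0,0,0],[0,0,0],0.1]
    - [[0,0,0],[0,0,0],-0.1]
    - [[0,0,0],[0,0,0],-0.2]
    - [[0,0,0],[0,0,0],-0.2]
    - [[0,0,0],[0,0,0],-0.2]
    - [[0,0,0],[0,0,0],-0.2]

```text
time: 10.28
tool_pos: [0.5478, 0.0607, 0.0974]
ee_rot: [3.14, 0.001, -2.964]
wrist_force: [-3.4, 2.5, 7.1]
width: 0.0384
```

```bash
cat > p.py <<'E'
from h import *
import sys
c=np.array([.563,-.016,0]);y=np.array([-np.sin(.177),np.cos(.177),0])
def meas(o,im):
    C=cam("wrist",o); H=cv2.cvtColor(im,cv2.COLOR_RGB2HSV)[:,100:330]
    m=((H[...,0]>=9)&(H[...,0]<=17)&(H[...,1]>215)&(H[...,2]>110)).astype(np.uint8)
    n,l,s,_=cv2.connectedComponentsWithStats(m); k=1+s[1:,4].argmax(); r=s[k,1]; v,u=np.nonzero(l==k)
    q=(u[v<=r+8].min()+100,r+4); 
    r_=((H[...,0]<4)|(H[...,0]>176))&(H[...,1]>200)&(H[...,2]>100); n,l2,s2,_=cv2.connectedComponentsWithStats(r_.astype(np.uint8))
    return s[k]+[100,0,0,0,0],q,((onz(C,q,.055)-c)@y*1000).round(1),[ (t[:5]+[100,0,0,0,0]).tolist() for t in s2[1:] if t[4]>60]
if __name__=="__main__":
    o5=np.load("o5.npy",allow_pickle=True).item(); print("ref",*meas(o5,cv2.imread("pics/w5.png")[...,::-1]))
    o,im=snap("wrist",f"pics/{sys.argv[1]}.png"); print(*meas(o,im)); print(o['time'],o['tool_pos'].round(4),o['width'],o['wrist_force'].round(1))
E
python3 p.py p1
```

```text
ref [219 186  15  44 468] (np.int64(219), np.int32(190)) -6.3 [[246, 187, 18, 52, 430], [100, 201, 9, 40, 161]]
[193 188  21  50 594] (np.int64(193), np.int32(192)) -26.6 [[221, 187, 21, 52, 562], [100, 214, 8, 27, 112]]
10.275 [0.5478 0.0607 0.0974] 0.038357965075714644 [-3.4  2.5  7.1]
```

Pump 1 moved the pad 20 mm, to about −27 mm in the clamp frame. The box's rear face is near −43 and ends at −54 when against the jaw. A second full pump cannot reach the pressing range, so it is safe.

Call:
move_arm:
  targets:
    - [[0,0,0],[0,0,0],0.1]
    - [[0,0,0],[0,0,0],0.45]
    - [[0,0,0],[0,0,0],0.5]
    - [[0,0,0],[0,0,0],0.5]
    - [[0,0,0],[0,0,0],0.5]
    - [[0,0,0],[0,0,0],0.5]
    - [[0,0,0],[0,0,0],0.3]
    - [[0,0,0],[0,0,0],0.2]
    - [[0,0,0],[0,0,0],0.1]
    - [[0,0,0],[0,0,0],0.0]
    - [[0,0,0],[0,0,0],-0.1]
    - [[0,0,0],[0,0,0],-0.16]
    - [[0,0,0],[0,0,0],-0.16]
    - [[0,0,0],[0,0,0],-0.16]

```text
time: 12.08
tool_pos: [0.5476, 0.0605, 0.097]
ee_rot: [3.14, 0.001, -2.964]
wrist_force: [-2.8, 4.4, 6.9]
width: 0.0397
```

```bash
python3 p.py p2
```

```text
ref [219 186  15  44 468] (np.int64(219), np.int32(190)) -6.3 [[246, 187, 18, 52, 430], [100, 201, 9, 40, 161]]
[171 188  23  51 701] (np.int64(171), np.int32(192)) -44.4 [[199, 188, 24, 51, 592], [100, 216, 6, 25, 76]]
12.075 [0.5476 0.0605 0.097 ] 0.039709142195370764 [-2.8  4.4  6.9]
```

The pad is at about −45, close to or touching the box. For the next pump I'll release fully, then squeeze partway and measure.

Call:
move_arm:
  targets:
    - [[0,0,0],[0,0,0],0.1]
    - [[0,0,0],[0,0,0],0.45]
    - [[0,0,0],[0,0,0],0.5]
    - [[0,0,0],[0,0,0],0.5]
    - [[0,0,0],[0,0,0],0.5]
    - [[0,0,0],[0,0,0],0.5]
    - [[0,0,0],[0,0,0],0.3]
    - [[0,0,0],[0,0,0],0.2]
    - [[0,0,0],[0,0,0],0.1]
    - [[0,0,0],[0,0,0],0.04]
    - [[0,0,0],[0,0,0],0.0]
    - [[0,0,0],[0,0,0],0.0]
    - [[0,0,0],[0,0,0],0.0]

```text
time: 13.75
tool_pos: [0.5477, 0.0605, 0.0967]
ee_rot: [3.14, 0.001, -2.964]
wrist_force: [-3.7, 4.1, 5.6]
width: 0.047
```

```bash
cat >> p.py <<'E'
    def redy(o,im):
        _,q,py,reds=meas(o,im); b=[r for r in reds if r[0]>q[0]][0]
        return ((onz(cam("wrist",o),(b[0],b[1]+4),.055)-c)@y*1000).round(1)-py, py
    for n in("p1","p2"): print(n,redy(o,cv2.imread(f"pics/{n}.png")[...,::-1]))
    print("gap now",redy(o,im))
E
python3 p.py p3
```

```text
ref [219 186  15  44 468] (np.int64(219), np.int32(190)) -6.3 [[246, 187, 18, 52, 430], [100, 201, 9, 40, 161]]
[159 188  25  51 717] (np.int64(159), np.int32(192)) -53.9 [[185, 187, 27, 52, 692]]
13.75 [0.5477 0.0605 0.0967] 0.04695091093054406 [-3.7  4.1  5.6]
p1 (np.float64(22.799999999999997), np.float64(-26.4))
p2 (np.float64(22.700000000000003), np.float64(-44.2))
gap now (np.float64(21.1), np.float64(-53.9))
```

The pad is now against the box (−54) with about 1.5 mm of spring pushed in. I'll ease in another 6–7 mm.

Call:
move_arm:
  targets:
    - [[0,0,0],[0,0,0],-0.04]
    - [[0,0,0],[0,0,0],-0.08]
    - [[0,0,0],[0,0,0],-0.12]
    - [[0,0,0],[0,0,0],-0.14]
    - [[0,0,0],[0,0,0],-0.14]
    - [[0,0,0],[0,0,0],-0.14]
    - [[0,0,0],[0,0,0],-0.14]

```text
time: 14.68
tool_pos: [0.5477, 0.0605, 0.097]
ee_rot: [3.14, 0.001, -2.964]
wrist_force: [-3.1, 3.7, 7.7]
width: 0.0405
```

```bash
python3 p.py p4; python3 - <<'E'
import cv2
im=cv2.imread("pics/p4.png"); cv2.imwrite("pics/p4c.png",cv2.resize(im[140:290,60:400],None,fx=2.3,fy=2.3,interpolation=cv2.INTER_CUBIC))
E
```

```text
ref [219 186  15  44 468] (np.int64(219), np.int32(190)) -6.3 [[246, 187, 18, 52, 430], [100, 201, 9, 40, 161]]
[160 188  20  50 590] (np.int64(160), np.int32(192)) -53.3 [[178, 188, 28, 51, 742]]
14.675 [0.5477 0.0605 0.097 ] 0.04046735789858998 [-3.1  3.7  7.7]
p1 (np.float64(22.8), np.float64(-26.6))
p2 (np.float64(22.7), np.float64(-44.4))
gap now (np.float64(14.599999999999994), np.float64(-53.3))
```

View pics/p4c.png

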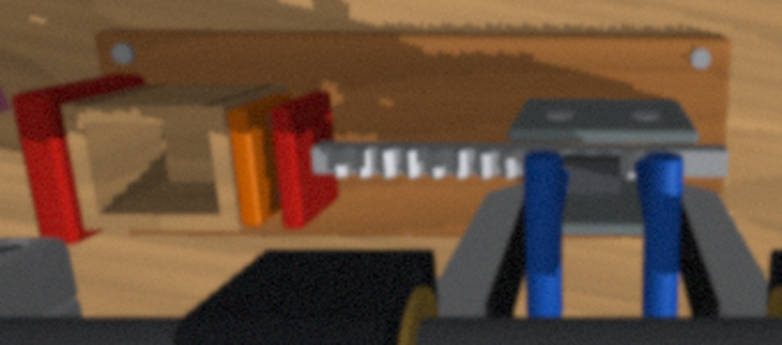

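The box is pressed between the pad (crop (255,160)) and the red fixed jaw, upright and square. The spring is in 22.7 − 14.6 ≈ 8 mm, about 10 N, and both levers are held. Handing in.

```bash
python3 -c "
from h import *
print(order.close_job())"
```

```text
the job is handed in; nothing more can be done
None
```

The job is handed in at about 14.7 s of the 59 s allowed, and no verdict was reported. I stood the pine spice box on the clamp's bed, let it go, then pumped the trigger three times, with full releases between pumps. I finished holding both levers squeezed.

**Last checks (wrist camera):**
- **Box:** it stands upright and square between the pad and the red fixed jaw. It was within about 2 mm of the bed's middle line when placed; I did not measure that again after clamping.
- **Pressure:** the gap between the pad and the moving jaw shrank from 22.7 to 14.6 mm. That is about 8 mm of the spring's 14 mm, or roughly 10 N on the box. This is an estimate from the images, good to about 1.5 mm (roughly 2 N), because there is no direct force reading there.
- **Trigger:** the fingers hold the levers at 40.5 mm, essentially fully squeezed.
- **Bystanders:** I never reached near the cup, grinder, canister or drainer. I did not photograph them again at the end.

**Disagreement:** the coarse first look from the top camera put the clamp about 5 mm away from where the wrist camera did. I used the wrist values, and the closer views agreed with them to 1–3 mm.

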